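# Close and pin the phone screen-bonding jig and keep it pressed

## Robot

A 7-joint arm with a two-finger parallel gripper is mounted at the origin on the work surface. World frame = base frame: x ahead of the robot, y to its left, z up, the work surface at z = 0. Lengths are in m, angles in rad, forces in N, time in s.
With the tool pointing down it reaches from about 0.425 to 0.95 m from the base axis. Payload 4.7 kg.
Tool frame: the origin (TCP) lies midway between the tips of the shut fingers; the grasp point (between the pads) lies env.grasp_offset behind it (env.grasp_offset is the distance from the TCP to the grasp point, in m); x points along the fingers, z is the direction in which the jaws open and shut, and the axes are right-handed (so a half turn about x gives the same grasp; the last joint's range is limited). The gripper opens to 87 mm and grips with 3 to 60 N. Pads are 19 mm wide; open, the fingers measure 117 mm over their backs; the gripper's body (75 mm by 190 mm) begins 51 mm behind the grasp point.
Start: joints at [-1.253, 0.469, -0.049, 1.532, 0.024, 1.141, -0.082], TCP at [0.229, 0.635, 0.223] pointing down, gripper open.
Joint ranges: [-2.59, 2.59], [-0.33, 1.99], [-1.39, 1.29], [0.1, 2.45], [-1.04, 4.18], [0.21, 1.99], [-2.66, 2.66]. Speed limits (rad/s): [2.57, 2.57, 3.14, 3.14, 3.14, 3.14, 3.14].

## Interface

Orientations are given as a unit quaternion [x, y, z, w].
In Python, from cell import env gives the robot as it stands. Calls block until the motion is done:
- env.movep(position, orientation): joint-space move of the TCP to a pose.
- env.line_to(position, rot=None, v=0.15, contact_N=None): straight line of the TCP; rot=None keeps the orientation; v is the mean speed in m/s. With contact_N (N) it stops when the force on the tool has changed by that much, and returns True; else False.
- env.move_j(angles): joint-space move.
- env.release() and env.grab(): open the fingers fully, or close them until they stop; the grip force is fixed at half the most.
- env.pause(seconds).
- env.inverse_kinematics(position, orientation): joint angles nearest the present ones, or None.
- env.read_state(): the state.
- env.camera(name): name is "scene" or "top" or "wrist"; returns a dict with "image" (400x640x3 uint8, red, green, blue), "z_map" (400x640 float32, m along the optical axis (not along the pixel's ray), 0 where there is no reading), "fov_y" (degrees; the focal length in pixels is half the picture's height over the tangent of half this angle, whatever the lens; pixels are square), "cx", "cy" (the principal point, pixels), "R" (3x3) and "t" (3): a world point X has camera coordinates R X + t; the wrist camera has in their place "hand_eye" (4x4, takes a point from camera to tool coordinates, whose origin is the TCP and whose axes are the tool frame's). Camera axes: x right, y down, z forward; pixel columns grow to the right and rows downward; lengths in m; the calibration is good to about 2 mm. A picture is of the moment at which its call begins: read the wrist's pose just before it.
A pose or a line that the arm cannot do raises env.IKError and nothing moves.
- env.sign_off(): hands the job in, once; it reports no verdict.
The state is a dict: "t": time; "joints": joint angles; "joint_vel": joint speeds; "tau": joint torques, N m; "position": TCP position; "ee_rot": TCP orientation; "wrist_force": force on the tool from outside, world axes, zero at the start; "ft_torque": the same for the moment, N m; "opening": opening from 0.0 (shut) to 1.0 (fully open).
Only numpy, scipy, OpenCV 4.12 (cv2) and the standard library are available. Lean on these libraries where they do the work, as an engineer would, in place of code of your own. Each camera call takes 0.05 s, during which the arm holds its last target. There are 200 camera calls.

## Task

Bond the phone's screen: push the jig's yellow-fronted phone tray fully home past its click, then fold the open lid down shut, then take the red-handled pin from its blue stand and push it all the way through the aligned holes of the lid's red tongue and the jig's two lugs until its collar meets the lug. Let go of the pin, then press the orange plunger on the lid well down (three quarters of its travel or more) with the fingers and finish while still holding it pressed. Leave the mug, the screwdriver and the jar alone.

Things in the scene. Friction and masses are not known exactly. Their poses are not given: they have to be found in the camera images.
- jig: Fixed grey clamshell jig, base 130 (x) x 190 (y) x 45 (z) mm; origin: centre of its underside. Its x points from its front (x = -65, where the tray slides out) to its back, y to its left; it may be turned. Lid hinge line: parallel to x at y = 105, z = 50. Beyond the right wall (y = -95 to -143) two steel lugs, 64 high, x -45 to -35 and -19 to -9, each with an 11 mm hole along x.
- jig_bore (a point): Centre of the hole mouth on the front lug's -x face, chamfered: jig point (-45, -131, 50) mm; axes as the jig's. The pin goes in here along the jig's +x, through lug, lid tongue (between the lugs, x -33 to -21, same 11 mm hole when the lid is shut) and second lug.
- tray (a joint): How far the phone tray is pulled out of the jig's front (m): 0 = fully home, at most 0.075. Slides along the jig's x with about 1 N friction; between 13 and 6 mm a sprung ball resists with 2 to 3 N, then it clicks in; a hard stop at 0.
- tray_front (a point): Point on the outer (-x) face of the tray's upright yellow front panel (146 wide in y, 12 to 43 mm above the surface): 35 mm right of its middle, 27.5 mm above the surface; jig point (-65, -35, 27.5) mm when home. Push here towards the jig's +x, clear of the open lid on the left.
- lid (a joint): Lid angle (rad): 0 = shut flat against a hard stop, holes lined up; 1.6 = just past upright. Stiff hinge, stays where left; about 2 N at the free edge moves it. Aluminium frame, clear windows, 130 (jig x) wide, 10 thick, centred on the hinge line's height, from 10 to 200 mm from it; red tongue to 248, its hole at 236. Open, it stands up to 300 mm high on the jig's left, outer face to jig +y.
- lid_edge (a point): Middle of the lid's free edge on the outer face: 190 mm from the hinge line, 5 mm above mid-thickness, jig x = 0. With the lid shut: jig point (0, -85, 55) mm. Own z is the outer face's normal.
- plunger (a joint): How far the orange plunger is pressed into the lid (m): 0 = up, 0.012 = fully down. Spring: 2.7 N to start, 13.5 N fully down.
- plunger_top (a point): Centre of the top of the orange plunger cap (32 mm across, 12 thick) in the middle of the lid. With the lid shut and unpressed: jig point (0, 0, 87) mm. Pressed towards the lid along the lid's normal.
- stand: Fixed blue pin stand: base 120 (x) x 50 (y) x 12 mm, origin centre of its underside. A notched post at x = +30 carries the pin's shaft and a ledge 8 mm wide at x = -20 its handle; the pin lies along the stand's x. Lift the pin straight up by at least 15 mm.
- pin: Loose locking pin, 60 g, lying level in the stand with its axis 55 mm above the surface. Origin on the axis at the front face of its brass collar (18 across, 4 thick, at x -4 to 0). Own x runs along the shaft to the tip: steel shaft 8 mm thick, 50 long, last 8 mm tapered. Behind the collar a flat red handle: x -34 to -4, 12 wide (y), 26 high (z, -13 to +13).
- pin_grip (a point): Middle of the red handle, pin point (-19, 0, 0) mm: grip it here from above, fingers closing along the pin's y across the 12 mm.
- pin_tip (a point): Tip of the pin's shaft, pin point (50, 0, 0) mm. Fully home it lies at jig x = +5 mm.
- mug: Green cup, 76 across, 85 high, origin centre of its underside. Bystander.
- screwdriver: Screwdriver, 150 long, lying. Bystander.
- jar: Small pale jar with a white cap, 60 across, 75 high, origin centre of its underside. Bystander.
Things that resemble listed ones, but are neither listed nor needed, are in the scene too. There is more than one size of the pin; the job needs the middle-sized.

How it is judged:
On the way, in this order (a step that is already met when the one before it is completed fails the run):
1. the tray is home (within 4 mm), past its detent (value of joint tray below 0.004 m), for 0.2 s.
2. the lid is shut (within 0.025 rad) with the tray still home (value of joint tray below 0.004 m and value of joint lid below 0.025 rad), for 0.2 s.
3. the pin is through all three holes, its collar within 4 mm of the lug, and let go (all of step 2 and x of pin_tip in the frame of jig above 0.001 m and y of pin_tip in the frame of jig between -0.136 and -0.126 m and z of pin_tip in the frame of jig between 0.045 and 0.055 m and angle between the x axis of pin and the x axis of jig, either way round below 0.15 rad and contact force between the fingers and pin below 0.2 N), for 0.2 s.
At the end, for the whole second after the job is handed in: Tray home within 4 mm, lid shut within 0.025 rad, pin through all three holes (collar within 4 mm of the lug, tip within 5 mm of the axis, parallel within 0.15 rad) and let go; the fingers keep the plunger pressed at least 7 of its 12 mm, with over 3 N, through the last second (all of step 3 and value of joint plunger above 0.007 m and contact force between the fingers and jig above 3 N); the arm keeps its last pose, push and grip.
It fails at once if the mug is shoved (more than 30 mm) or tipped (distance of mug from where it was at the start of the episode above 0.03 m or angle between mug's own z axis and vertical above 0.5 rad).
It fails at once if the screwdriver is shoved (more than 30 mm) (distance of screwdriver from where it was at the start of the episode above 0.03 m).
It fails at once if the jar is shoved (more than 30 mm) or tipped (distance of jar from where it was at the start of the episode above 0.03 m or angle between jar's own z axis and vertical above 0.5 rad).
It also fails if it takes over 72 s, if anything falls off the work surface, if the arm or the gripper's body presses on something with over 40 N, if the wrist force passes 120 N, or if a joint passes its speed limit or range.

## Working session

There is one attempt and no reset: what is moved stays moved. The work goes in short steps, each a Python script; the robot and the scene stay as the last script left them, time stands still between calls to the robot, and variables do not carry over. Pictures are saved under pics/ and viewed, about 8 in all and at most 12, crops included, and the job is handed in when it is done.

```bash
ls; mkdir -p pics; cat > h.py <<'E'
import numpy as np, cv2
from cell import env
from scipy.spatial.transform import Rotation as R
def shot(name,fn=None):
    s=env.read_state(); c=env.camera(name)
    if name=='wrist':
        T=np.eye(4);T[:3,:3]=R.from_quat(s['ee_rot']).as_matrix();T[:3,3]=s['position']
        M=T@c['hand_eye']
    else:
        M=np.eye(4);M[:3,:3]=np.array(c['R']).T;M[:3,3]=-np.array(c['R']).T@np.array(c['t'])
    c['M']=M; h=c['image'].shape[0]; c['f']=h/2/np.tan(np.radians(c['fov_y'])/2)
    v,u=np.mgrid[:h,:c['image'].shape[1]]; z=c['z_map']
    P=np.stack([(u-c['cx'])/c['f']*z,(v-c['cy'])/c['f']*z,z],-1)
    c['P']=P@M[:3,:3].T+M[:3,3]; c['P'][z==0]=np.nan
    if fn: cv2.imwrite('pics/'+fn+'.png',c['image'][...,::-1]); np.savez('pics/'+fn+'.npz',P=c['P'],image=c['image'],M=M,f=c['f'],cx=c['cx'],cy=c['cy'])
    return c
def at_z(c,u,v,z):
    d=c['M'][:3,:3]@np.array([(u-c['cx'])/c['f'],(v-c['cy'])/c['f'],1]);o=c['M'][:3,3]
    return o+d*(z-o[2])/d[2]
E
python3 - <<'E'
from h import *
print(env.read_state(),env.grasp_offset)
for n in('top','scene'):
    c=shot(n,n); print(n,c['M'],c['f'],c['cx'],c['cy'])
E
```

```text
pics
{'t': 0.0, 'joints': array([-1.25289322,  0.46948879, -0.04861809,  1.53366087,  0.0240944 ,
        1.14095154, -0.08229446]), 'joint_vel': array([-0.00163182, -0.00079598, -0.00196333,  0.00064577,  0.00082083,
        0.00090659, -0.0006681 ]), 'tau': array([-5.87232644e-04, -5.07963681e+01, -8.10247078e-02, -2.36160243e+01,
       -6.13291352e-02,  3.80670908e-02,  1.76981989e-04]), 'position': array([0.22920721, 0.63428463, 0.22148155]), 'ee_rot': array([-0.40665597,  0.57930319,  0.40584505,  0.5782115 ]), 'wrist_force': array([ 0.13249277,  0.59565805, -1.36480438]), 'ft_torque': array([-0.00221472, -0.02772677,  0.00710748]), 'opening': 0.997471369249027} 0.0187
top [[ 0.01703691 -0.99789985  0.06249514  0.490504  ]
 [-0.99985072 -0.01718341 -0.00180739 -0.01597837]
 [ 0.00287747 -0.06245502 -0.99804363  1.18827289]
 [ 0.          0.          0.          1.        ]] 444.8192768238804 314.6544882970203 192.14140018319097
scene [[ 0.85259966  0.39163162 -0.34597472  0.89992753]
 [ 0.5225603  -0.63626132  0.56754055 -0.57937713]
 [ 0.00213649 -0.66467753 -0.74712731  0.83800988]
 [ 0.          0.          0.          1.        ]] 413.39668688596066 320.75248004331655 196.58810660404998
```

View pics/top.png

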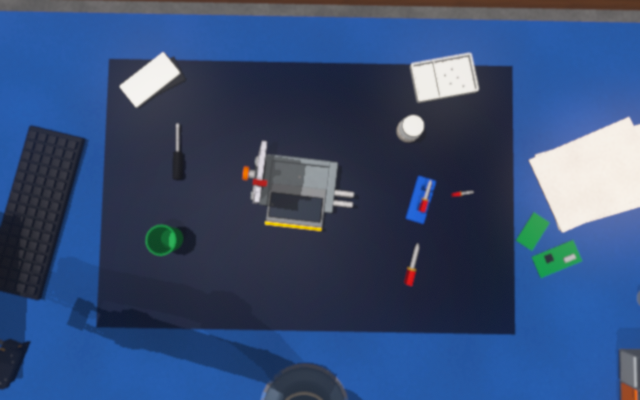

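View pics/scene.png

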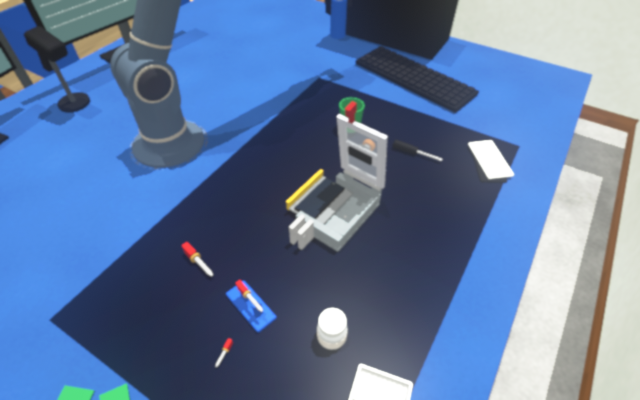

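The top view shows the jig at (300,190) with its front facing the robot, its open lid on the left at (260,170), and its lugs at (343,198). The blue stand with the middle pin is at (421,200). The mug is at (161,240), the screwdriver at (178,150) and the jar at (410,128).

```bash
python3 - <<'E'
import cv2,numpy as np
i=cv2.imread('pics/top.png')
a=cv2.resize(i[130:240,235:365],None,fx=6,fy=5.4545,interpolation=cv2.INTER_CUBIC)
a=cv2.resize(i[135:240,235:365],(780,630),interpolation=cv2.INTER_CUBIC)[:600]
cv2.imwrite('pics/c1.png',a)
P=np.load('pics/top.npz')['P']
np.set_printoptions(precision=3,suppress=True)
z=P[...,2]
print((z[140:235:5,245:360:5]*1000).astype(int))
hsv=cv2.cvtColor(i,cv2.COLOR_BGR2HSV)
# blue stand
m=(hsv[...,0]>100)&(hsv[...,0]<125)&(hsv[...,1]>150)&(hsv[...,2]>90); m[:170]=0;m[230:]=0;m[:,:400]=0;m[:,440:]=0
pts=P[m&(z<.02)];print(len(pts),cv2.minAreaRect((pts[:,:2]*1000).astype('f4')),np.median(pts[:,2]))
r=((hsv[...,0]<8)|(hsv[...,0]>172))&(hsv[...,1]>150)&(hsv[...,2]>80); r[:170]=0;r[230:]=0;r[:,:400]=0;r[:,440:]=0
print('red',P[r].round(3).tolist())
s=(z>.045)&(z<.07);s[:170]=0;s[230:]=0;s[:,:400]=0;s[:,440:]=0
print('pin',P[s].round(3).tolist())
E
```

```text
[[                   0                    1                   -1
                     0                    5                    1
                     0                    0                    1
                     0                    1                    2
                     1                   -1                    0
                     0                    2                    2
                     0                    4                    2
                     0                    1]
 [                   3                   -1                    2
                    -5                  247                    0
                     4                    0                    2
                     0                    0                    1
                    -2                    0                    3
                    -2                    5                    0
                     1                    0                    2
                     3                    0]
 [                   0                    0                    4
                   210             
[... 12901 characters left out ...]
, [0.528, -0.289, 0.07], [0.528, -0.292, 0.065], [0.528, -0.295, 0.065], [0.528, -0.297, 0.067], [0.526, -0.286, 0.05], [0.525, -0.285, 0.063], [0.525, -0.287, 0.068], [0.525, -0.289, 0.069], [0.525, -0.291, 0.069], [0.525, -0.294, 0.068], [0.525, -0.297, 0.068], [0.523, -0.286, 0.05], [0.523, -0.285, 0.063], [0.523, -0.286, 0.07], [0.523, -0.289, 0.068], [0.523, -0.294, 0.068], [0.523, -0.297, 0.069], [0.52, -0.283, 0.062], [0.52, -0.286, 0.07], [0.52, -0.292, 0.068], [0.518, -0.285, 0.051], [0.518, -0.286, 0.061], [0.518, -0.287, 0.065], [0.518, -0.29, 0.066], [0.518, -0.292, 0.069], [0.518, -0.295, 0.064], [0.516, -0.293, 0.054]]<stdin>:9: RuntimeWarning: invalid value encountered in cast
```

View pics/c1.png

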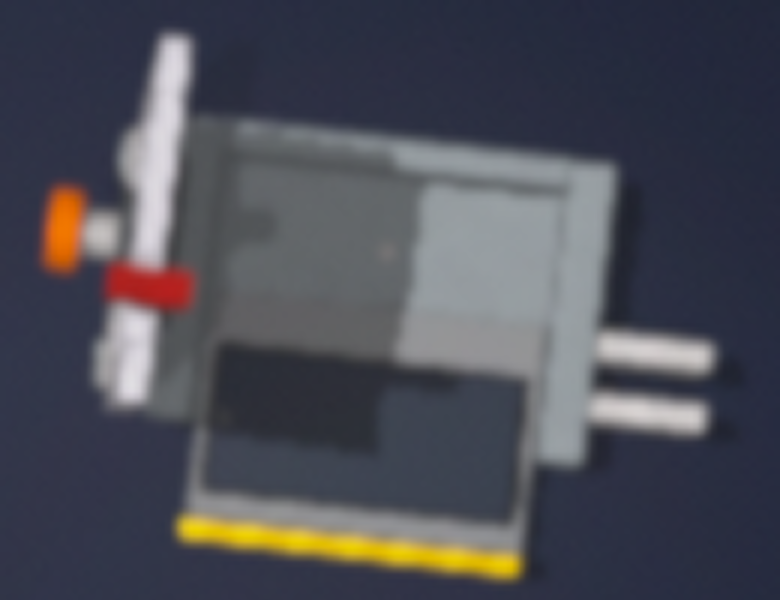

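The crop (6x) shows the jig's base-top corners at crop (615,162), (585,465) and (195,118), the lug tips at about (716,358) and (709,417), and the yellow front from (180,525) to (522,570). The tray is well out.

```bash
cat > pose.py <<'E'
from h import *
from scipy.optimize import least_squares
def fit(c,obs):
    w=np.array([at_z(c,u,v,p[2])[:2] for (u,v),p in obs]);p=np.array([o[1][:2] for o in obs])
    def res(q):
        C,S=np.cos(q[2]),np.sin(q[2]); return ((p@np.array([[C,S],[-S,C]])+q[:2])-w).ravel()
    r=least_squares(res,[.5,0,0]); return r.x,(r.fun.reshape(-1,2)*1000).round(1)
E
python3 - <<'E'
from pose import *
np.set_printoptions(precision=4,suppress=True)
c=dict(np.load('pics/top.npz'))
k=lambda a,b:(235+(a+.5)/6-.5,135+(b+.5)/6-.5)
obs=[(k(616,162),(.065,-.095,.045)),(k(585,466),(-.065,-.095,.045)),(k(195,117),(.065,.095,.045)),
(k(717,343),(-.009,-.143,.064)),(k(716,374),(-.019,-.143,.064)),(k(710,402),(-.035,-.143,.064)),(k(708,435),(-.045,-.143,.064))]
q,r=fit(c,obs);print(q,r)
P=c['P'];i=c['image']
hsv=cv2.cvtColor(i,cv2.COLOR_RGB2HSV);m=(hsv[...,0]>20)&(hsv[...,0]<35)&(hsv[...,1]>150)&(hsv[...,2]>120)
m[:200]=0;m[240:]=0;m[:,:260]=0;m[:,335:]=0
y=P[m]; C,S=np.cos(q[2]),np.sin(q[2])
l=(y[:,:2]-q[:2])@np.array([[C,-S],[S,C]])
print(len(l),np.percentile(l,[2,50,98],axis=0),np.median(y[:,2]))
# lid points
z=P[...,2]; lm=(z>.1)&(z<.32);lm[:,:240]=0;lm[:,300:]=0;lm[:130]=0;lm[240:]=0
y=P[lm];l=(y[:,:2]-q[:2])@np.array([[C,-S],[S,C]]);
for zz in(.16,.20,.245,.295): 
    s=abs(y[:,2]-zz)<.01;print(zz,s.sum(),np.percentile(l[s],[5,50,95],axis=0) if s.sum() else '')
E
```

```text
[ 0.5857  0.0231 -0.1015] [[-1.5 -2.8]
 [ 0.3 -1.1]
 [ 1.3  4.3]
 [-1.4 -0.4]
 [ 1.8  0.4]
 [-2.3 -0.4]
 [ 1.7 -0. ]]
204 [[nan nan]
 [nan nan]
 [nan nan]] nan
0.16 137 [[-0.0288  0.0777]
 [ 0.0005  0.1027]
 [ 0.0265  0.1221]]
0.2 4 [[-0.0666  0.0853]
 [-0.0611  0.0887]
 [ 0.0366  0.0892]]
0.245 258 [[-0.0603  0.0715]
 [ 0.0055  0.076 ]
 [ 0.0572  0.0806]]
0.295 89 [[-0.0345  0.0555]
 [-0.0289  0.068 ]
 [-0.0232  0.0805]]
```

```bash
cat >> pose.py <<'E'
def down(a,tilt=0):
    "jaws along world heading a, fingers down; tilt leans about the jaw axis"
    z=np.array([np.cos(a),np.sin(a),0]);x=np.array([0,0,-1.]);m=np.stack([x,np.cross(z,x),z],1)
    return (R.from_rotvec(z*tilt)*R.from_matrix(m)).as_quat()
Q=np.array([.5857,.0231,-.1015])
try: Q=np.load('Q.npy')
except OSError: pass
def J(x,y,z):
    C,S=np.cos(Q[2]),np.sin(Q[2]); return np.array([Q[0]+C*x-S*y,Q[1]+S*x+C*y,z])
def toJ(p):
    C,S=np.cos(Q[2]),np.sin(Q[2]); d=np.asarray(p)[...,:2]-Q[:2]; return d@np.array([[C,-S],[S,C]])
E
python3 - <<'E'
from pose import *
np.set_printoptions(precision=3,suppress=True)
c=dict(np.load('pics/top.npz'))
k=lambda a,b:(235+(a+.5)/6-.5,135+(b+.5)/6-.5)
for a,b in[(180,540),(520,578),(185,515),(522,553)]: print(toJ(at_z(c,*k(a,b),.043)))
s=env.read_state();print(R.from_quat(s['ee_rot']).as_matrix(), s['joints'])
for x in(-.165,-.155,-.145):
  for n,a in(('y',np.pi/2),('-y',-np.pi/2),('x',0),('-x',np.pi)):
    print(x,n,env.inverse_kinematics(J(x,-.035,.027),down(Q[2]+a)))
E
```

```text
[-0.117  0.074]
[-0.116 -0.072]
[-0.106  0.074]
[-0.105 -0.072]
[[-0.001 -0.94   0.34 ]
 [-0.002  0.34   0.94 ]
 [-1.    -0.    -0.002]] [-1.253  0.469 -0.049  1.534  0.024  1.141 -0.082]
-0.165 y [-0.332  0.375  0.262  2.303 -0.205  0.484  1.564]
-0.165 -y [-0.761  0.485  0.813  2.324 -0.671  0.576 -1.093]
-0.165 x [-0.524  0.403  0.499  2.313 -0.399  0.504  0.193]
-0.165 -x [ 0.806  0.694 -1.181  2.245  0.922  0.837  2.042]
-0.155 y [-0.321  0.386  0.257  2.281 -0.203  0.495  1.565]
-0.155 -y [-0.744  0.494  0.802  2.302 -0.665  0.585 -1.099]
-0.155 x [-0.506  0.413  0.486  2.291 -0.391  0.514  0.187]
-0.155 -x [ 0.803  0.71  -1.181  2.224  0.928  0.853  2.049]
-0.145 y [-0.311  0.397  0.252  2.26  -0.2    0.505  1.566]
-0.145 -y [-0.726  0.503  0.788  2.28  -0.657  0.594 -1.107]
-0.145 x [-0.49   0.423  0.473  2.269 -0.383  0.524  0.182]
-0.145 -x [ 0.8    0.726 -1.181  2.202  0.933  0.87   2.055]
```

```bash
python3 - <<'E'
from pose import *
np.set_printoptions(precision=3,suppress=True)
env.line_to([.229,.60,.36],v=.3)
env.grab()
env.movep(J(-.11,-.08,.38),down(Q[2]+np.pi/2))
s=env.read_state();print(s['t'],s['position'],s['opening'])
c=shot('wrist','w1');print(env.camera('wrist')['hand_eye'],c['f'])
E
```

```text
4.6917 [ 0.468 -0.044  0.38 ] 0.0006596598357952214
[[ 0.002 -0.29   0.957 -0.163]
 [ 0.    -0.957 -0.29   0.08 ]
 [ 1.     0.001 -0.002 -0.001]
 [ 0.     0.     0.     1.   ]] 343.7862504029198
```

View pics/w1.png

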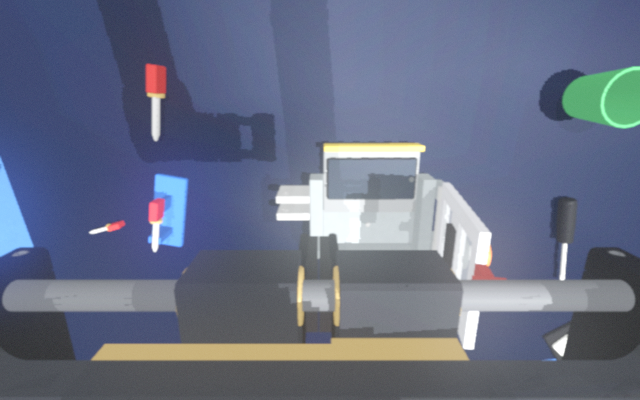

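```bash
python3 - <<'E'
import cv2
i=cv2.imread('pics/w1.png')
cv2.imwrite('pics/c2.png',cv2.resize(i[135:255,270:430],(800,600),interpolation=cv2.INTER_CUBIC))
E
```

```text
(no output)
```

View pics/c2.png

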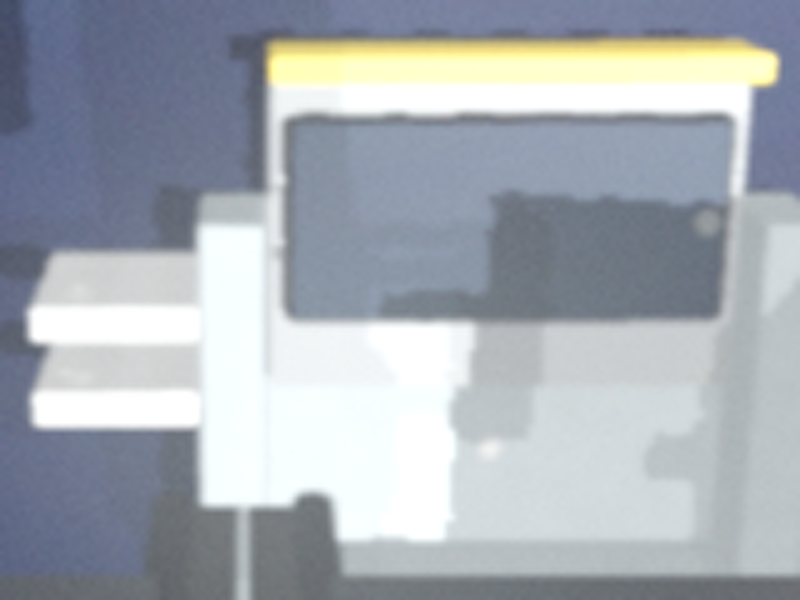

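```bash
python3 - <<'E'
from pose import *
np.set_printoptions(precision=4,suppress=True)
c=dict(np.load('pics/w1.npz'))
k=lambda a,b:(270+(a+.5)/5-.5,135+(b+.5)/5-.5)
obs=[(k(200,224),(-.065,-.095,.045)),(k(27,306),(-.045,-.143,.064)),(k(27,343),(-.035,-.143,.064)),(k(31,390),(-.019,-.143,.064)),(k(32,428),(-.009,-.143,.064))]
print(fit(c,obs))
for (u,v),p in obs: print(toJ(at_z(c,u,v,p[2])))
print('right edge',toJ(at_z(c,*k(200,500),.045)),'leftwall',toJ(at_z(c,*k(770,224),.045)))
P=c['P'];cy=P[[137,140,143,146]][:,[330,350,380,410]];print(cy[...,2]);print(toJ(cy)[...,0])
E
```

```text
(array([ 0.586 ,  0.0231, -0.1072]), array([[ 0.7, -1.5],
       [ 0.6,  0.4],
       [-0.7,  0.9],
       [ 0.7, -0. ],
       [-1.3,  0.2]]))
[-0.066  -0.0933]
[-0.0461 -0.1432]
[-0.0348 -0.1436]
[-0.0202 -0.1429]
[-0.0082 -0.143 ]
right edge [ 0.0229 -0.0937] leftwall [-0.0665  0.0766]
[[ 0.003   0.0024  0.0022 -0.0007]
 [ 0.0015  0.0016  0.0016  0.001 ]
 [ 0.0014  0.0135  0.0155  0.0147]
 [ 0.0437  0.0442  0.0448  0.0431]]
[[-0.1237 -0.1237 -0.1238 -0.1235]
 [-0.1188 -0.1189 -0.119  -0.1191]
 [-0.1141 -0.1159 -0.1163 -0.1163]
 [-0.1157 -0.1159 -0.1161 -0.1159]]
```

```bash
python3 - <<'E'
from pose import *
np.set_printoptions(precision=4,suppress=True)
o=down(Q[2]+np.pi/2)
env.movep(J(-.15,-.05,.10),o)
env.line_to(J(-.15,-.05,.025),v=.12)
f0=env.read_state()['wrist_force']
hit=env.line_to(J(-.06,-.05,.025),v=.05,contact_N=9)
s=env.read_state();print(hit,s['t'],toJ(s['position']),s['wrist_force']-f0)
hit=env.line_to(J(-.055,-.05,.025),v=.03,contact_N=15)
s=env.read_state();print(hit,s['t'],toJ(s['position']),s['wrist_force']-f0)
E
```

```text
True 8.0083 [-0.077  -0.0501] [ 0.2075 -1.0983  1.2593]
True 8.4083 [-0.0772 -0.05  ] [ 0.849  -1.0809  0.7172]
```

```bash
python3 - <<'E'
from pose import *
np.set_printoptions(precision=4,suppress=True)
env.line_to(J(-.09,-.05,.025),v=.1)
env.line_to(J(-.12,-.05,.36),v=.3)
c=shot('wrist','w2')
l=toJ(c['P']);z=c['P'][...,2]
hsv=cv2.cvtColor(c['image'],cv2.COLOR_RGB2HSV);m=(hsv[...,0]>15)&(hsv[...,0]<38)&(hsv[...,1]>90)&(hsv[...,2]>120)&(z>.035)&(z<.05)&(l[...,0]<-.04)
print(m.sum(),np.percentile(l[m],[1,5,50,95,99],axis=0))
w=(z>.02)&(z<.06)&(l[...,1]<-.077)&(l[...,1]>-.092)&(l[...,0]<0)
print('wall front',np.percentile(l[w][:,0],[1,5]))
# lid angle: points on lid outer/inner face
w=(z>.1)&(z<.26)&(abs(l[...,0])<.065)&(l[...,1]>.04)&(l[...,1]<.12)
a=l[w][:,1];b=z[w]
for lo in np.arange(.1,.26,.03):
    s=(b>lo)&(b<lo+.03);print(lo,s.sum(),np.percentile(a[s],[5,50,95]) if s.sum() else '')
p=l[w];
for a_ in(0,np.pi): print(env.inverse_kinematics(J(0,.17,.24),down(Q[2]+a_)),env.inverse_kinematics(J(0,-.085,.055),down(Q[2]+a_)))
print(env.read_state()['joints'],env.read_state()['t'])
E
```

```text
336 [[-0.0668 -0.0658]
 [-0.0666 -0.0462]
 [-0.0646  0.0287]
 [-0.06    0.0673]
 [-0.0597  0.0715]]
wall front [-0.0661 -0.0659]
0.1 104 [0.0887 0.0927 0.0962]
0.13 170 [0.0788 0.0851 0.0879]
0.16 218 [0.0795 0.083  0.1189]
0.19 136 [0.0745 0.0769 0.0807]
0.22 364 [0.0701 0.0734 0.0789]
0.25 3 [0.0737 0.0782 0.0789]
[-0.9193  0.4642  0.7741  1.6532 -0.3473  1.1673 -0.1612] [-0.5242  0.6344  0.7759  1.943  -0.608   0.8134  0.489 ]
[-0.2     0.3982 -0.2388  1.6094  0.1008  1.1461  2.5777] [ 0.6182  0.6586 -0.8071  1.8761  0.6141  0.8745  2.5432]
[-0.7927 -0.0076  0.7454  1.8331  0.0018  1.3363  1.4221] 10.0083
```

```bash
python3 - <<'E'
from pose import *
np.set_printoptions(precision=4,suppress=True)
o=down(Q[2])
env.movep(J(0,.16,.37),o)
env.line_to(J(0,.16,.245),v=.2)
f0=env.read_state()['wrist_force']
def T(th,r=.189,hw=.011):
    return J(0,.105-r*np.cos(th)+.005*np.sin(th)+hw,.05+r*np.sin(th)+.005*np.cos(th))
env.line_to(T(1.5),v=.15)
for th in np.arange(1.38,.1,-.16):
    h=env.line_to(T(th),v=.12,contact_N=25); s=env.read_state()
    print(round(th,2),h,s['t'],toJ(s['position']),s['position'][2],s['wrist_force']-f0)
    if h: break
E
```

```text
1.38 False 13.0833 [0.0001 0.0849] 0.23660859163414177 [-0.7456  0.0292 -0.5677]
1.22 False 13.4833 [0.     0.0555] 0.22920682405624804 [-1.0784  0.8783 -0.1647]
1.06 False 13.8833 [-0.     0.028] 0.21732327948062435 [-0.3375  0.9517 -0.395 ]
0.9 False 14.2833 [0.     0.0027] 0.20119036272166804 [-0.2654  0.054   0.7602]
0.74 False 14.6833 [ 0.0001 -0.02  ] 0.18121620547387418 [-0.5119 -0.6441 -0.4705]
0.58 False 15.0833 [ 0.0001 -0.0391] 0.15780769974238007 [-0.2121 -0.5271  0.3168]
0.42 False 15.4833 [-0.     -0.0545] 0.13162401228310777 [-0.2762  0.1003  0.332 ]
0.26 False 15.8833 [-0.     -0.0653] 0.10341462027479308 [-0.4052  0.7068  1.1588]
```

```bash
python3 - <<'E'
from pose import *
np.set_printoptions(precision=4,suppress=True)
f0=env.read_state()['wrist_force']
h=env.line_to(J(0,-.078,.045),v=.06,contact_N=12); s=env.read_state()
print(h,s['t'],toJ(s['position']),s['position'][2],s['wrist_force']-f0)
env.line_to(s['position']+[0,0,.15],v=.3)
c=shot('top','t2');l=toJ(c['P']);z=c['P'][...,2]
w=(abs(l[...,0])<.06)
for y0 in(.08,.05,.03,-.03,-.05,-.08,-.12):
    s=w&(abs(l[...,1]-y0)<.006);print(y0,np.nanpercentile(z[s],[10,50,90,97]))
E
```

```text
True 16.6667 [-0.0005 -0.0757] 0.055339773132919386 [-1.5895 -0.3037  9.2754]
0.08 [0.0512 0.0544 0.0579 0.0591]
0.05 [0.05   0.0528 0.0567 0.0583]
0.03 [0.05   0.0527 0.0564 0.058 ]
-0.03 [0.5401 0.5754 0.5823 0.5888]
-0.05 [0.5516 0.5717 0.5946 0.5988]
-0.08 [0.5498 0.5734 0.5899 0.5927]
-0.12 [0.5372 0.5465 0.5587 0.5626]
```

```bash
python3 - <<'E'
from pose import *
np.set_printoptions(precision=4,suppress=True)
a=-.283
p=env.read_state()['position'];env.line_to([p[0]-.03,p[1]-.1,.25],v=.3)
env.release()
env.movep([.62,-.315,.19],down(a+np.pi/2))
c=shot('wrist','w3');i=c['image'];print(env.read_state()['t'])
l=c['P'];
hsv=cv2.cvtColor(i,cv2.COLOR_RGB2HSV)
m=((hsv[...,0]<8)|(hsv[...,0]>172))&(hsv[...,1]>120)&(hsv[...,2]>80)&(l[...,2]>.06)&(l[...,2]<.075)
v,u=np.nonzero(m);print(len(u),u.min(),u.max(),v.min(),v.max())
pts=l[m][:,:2];print(cv2.minAreaRect((pts*1000).astype('f4')))
E
```

```text
20.8333
1053 306 575 11 96
((542.4373779296875, -196.59869384765625), (211.4265594482422, 28.27630615234375), 83.43347930908203)
```

View pics/w3.png

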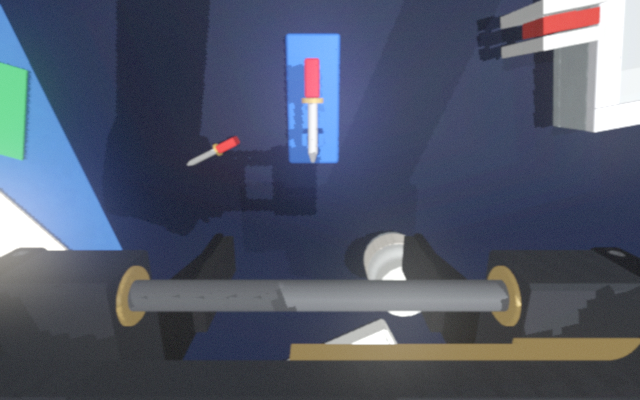

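The view shows the pin in the blue stand, with its handle at (312,78), collar at (313,100) and tip at (313,158). The red tongue lies between the lugs at (560,22), so the lid is shut.

```bash
python3 - <<'E'
from pose import *
np.set_printoptions(precision=4,suppress=True)
i=cv2.imread('pics/w3.png')
a=cv2.resize(i[30:170,280:345],(325*3//2,1050*2//3),interpolation=cv2.INTER_CUBIC)
a=cv2.resize(i[45:165,280:345],(325,600),interpolation=cv2.INTER_CUBIC)
b=cv2.resize(i[0:120,460:555],(475,600),interpolation=cv2.INTER_CUBIC)
cv2.imwrite('pics/c3.png',np.hstack([a,b]))
E
```

```text
(no output)
```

View pics/c3.png

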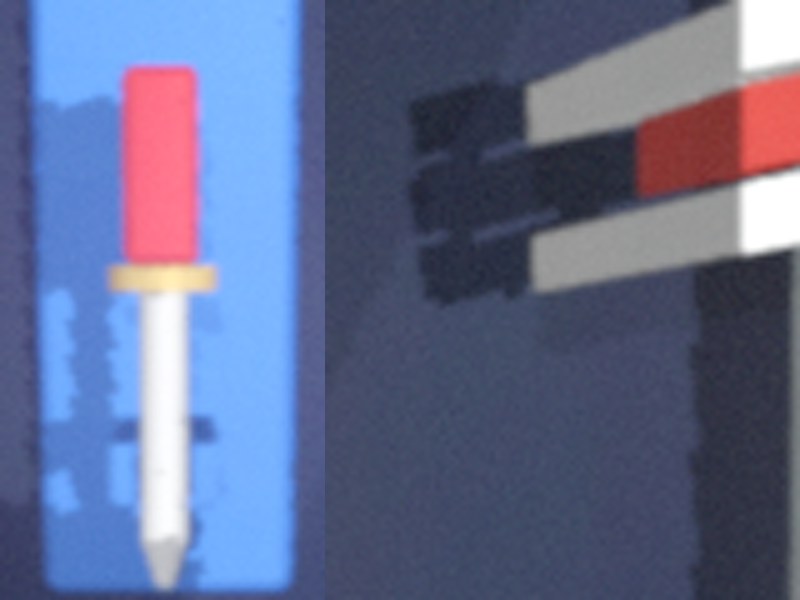

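```bash
python3 - <<'E'
from pose import *
np.set_printoptions(precision=4,suppress=True)
c=dict(np.load('pics/w3.npz'))
k=lambda a,b:(280+(a+.5)/5-.5,45+(b+.5)/5-.5)
W=lambda a,b,z:at_z(c,*k(a,b),z)[:2]
h0,h1=W(159.5,67,.068),W(162.5,262,.068)
tip=W(166,588,.055);col=W(162.5,280,.055)
sh=W(165.5,300,.059),W(166,530,.059)
for n,(p,q) in dict(h=(h0,h1),s=(col,tip),sh=sh).items(): print(n,p,q,np.linalg.norm(q-p),np.arctan2(*(q-p)[::-1]))
d=tip-h0;a=np.arctan2(d[1],d[0]);print('axis',a,'origin via tip',tip-.05*d/np.linalg.norm(d),'grip via h',(h0+h1)/2,'via tip',tip-.069*d/np.linalg.norm(d))
# base of stand
print([W(*p,.012) for p in((45,588),(295,588))])
E
```

```text
h [ 0.5171 -0.291 ] [ 0.545  -0.2988] 0.02893237176084634 -0.2718462849915283
s [ 0.5479 -0.2999] [ 0.5981 -0.3141] 0.05219449975635555 -0.2760661736803585
sh [ 0.551  -0.3002] [ 0.5877 -0.3109] 0.03819878551408404 -0.2851052847032455
axis -0.2778284814482094 origin via tip [ 0.55   -0.3004] grip via h [ 0.5311 -0.2949] via tip [ 0.5317 -0.2952]
[array([ 0.5993, -0.3405]), array([ 0.6133, -0.2922])]
```

```bash
python3 - <<'E'
from pose import *
np.set_printoptions(precision=4,suppress=True)
a=-.281;o=down(a+np.pi/2);g=np.array([.5312,-.295,0])
env.movep(g+[0,0,.11],o)
env.line_to(g+[0,0,.042],v=.1,contact_N=10)
s=env.read_state();print(s['t'],s['position'],s['wrist_force'])
env.grab();s=env.read_state();print('opening',s['opening']*87,s['position'])
env.line_to(g+[0,0,.11],v=.12)
# carry in front of the bore
zT=.042-.005+.001
env.movep(J(-.145,-.131,.11),down(Q[2]+np.pi/2))
s=env.read_state();print(s['t'],toJ(s['position']),s['opening']*87,s['wrist_force'])
c=shot('wrist','w4')
i=cv2.imread('pics/w4.png');cv2.imwrite('pics/c4.png',cv2.resize(i[200:400,160:480],(800,500),interpolation=cv2.INTER_CUBIC))
E
```

```text
22.2167 [ 0.5317 -0.2954  0.0425] [-0.0024  0.601  -0.3987]
opening 11.757733387122178 [ 0.5312 -0.295   0.042 ]
25.0333 [-0.1436 -0.132 ] 11.955662431210035 [ 0.2696 -1.1893  0.1506]
```

View pics/c4.png

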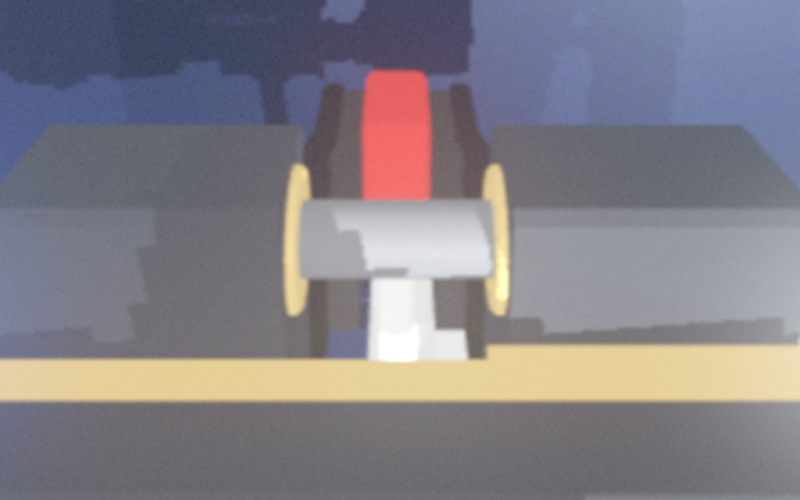

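```bash
python3 - <<'E'
from pose import *
np.set_printoptions(precision=4,suppress=True)
env.line_to(J(-.143,-.131,.037),v=.12);env.pause(.3)
s=env.read_state();f0=s['wrist_force'];print(toJ(s['position']),s['position'][2],s['opening']*87)
for x in(-.108,-.095,-.078):
    h=env.line_to(J(x,-.131,.037),v=.04,contact_N=7);s=env.read_state()
    print(h,s['t'],toJ(s['position']),s['position'][2],s['wrist_force']-f0,s['ft_torque'])
    if h:break
E
```

```text
[-0.1426 -0.1309] 0.03751113899966578 11.707807932895902
False 27.1667 [-0.1083 -0.131 ] 0.03693587976672892 [ 1.1355 -0.0833  0.3874] [ 0.0616 -0.0181  0.0329]
False 27.6417 [-0.0938 -0.1305] 0.03717714546334168 [ 3.0902  1.564  -0.9863] [ 0.5757 -0.3475  0.1589]
False 28.2167 [-0.0773 -0.1305] 0.03691623355626353 [ 2.7913  5.1366 -1.9549] [ 1.0433 -0.2497  0.2029]
```

```bash
python3 - <<'E'
from pose import *
np.set_printoptions(precision=4,suppress=True)
env.release();env.pause(.2)
p=env.read_state()['position']
env.line_to([p[0]+.0,p[1],.13],v=.2)
env.grab()
env.line_to(J(-.02,-.131,.2),v=.3)
c=shot('wrist','w5');print(env.read_state()['t'])
i=cv2.imread('pics/w5.png');cv2.imwrite('pics/c5.png',cv2.resize(i[0:260,200:520],(738,600),interpolation=cv2.INTER_CUBIC))
l=toJ(c['P']);z=c['P'][...,2];m=(abs(l[...,1]+.131)<.004)&(l[...,0]<-.046)&(z>.04)&(z<.075)
print(m.sum(),np.percentile(l[m][:,0],[1,5,50,99]))
E
```

```text
32.4333
462 [-0.0935 -0.0918 -0.0726 -0.0462]
```

View pics/c5.png

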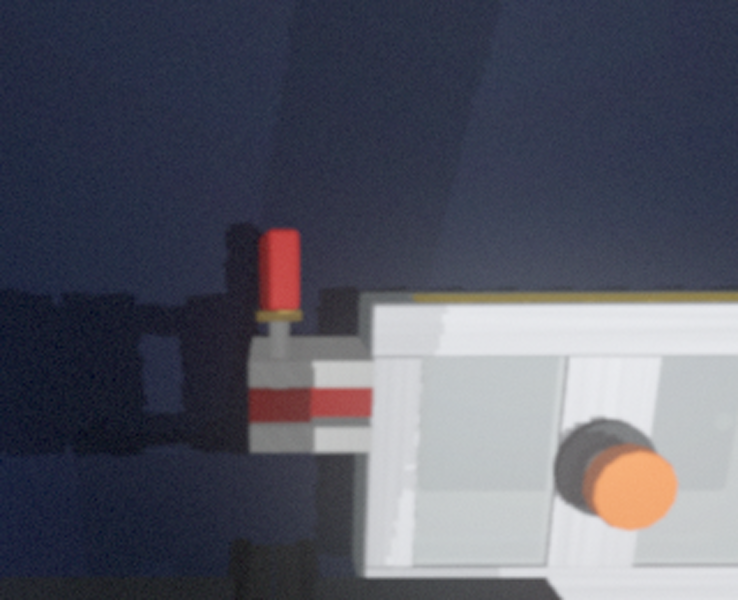

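```bash
python3 - <<'E'
from pose import *
np.set_printoptions(precision=4,suppress=True)
env.line_to(J(-.125,-.131,.12),v=.3)
env.line_to(J(-.125,-.131,.043),v=.15)
h=env.line_to(J(-.083,-.131,.043),v=.04,contact_N=9);s=env.read_state()
print(h,s['t'],toJ(s['position']),s['wrist_force'])
env.line_to(J(-.12,-.131,.043),v=.15)
env.line_to(J(-.12,-.131,.13),v=.25)
env.line_to(J(-.02,-.131,.2),v=.3)
c=shot('wrist','w6');print(env.read_state()['t'])
i=cv2.imread('pics/w6.png');cv2.imwrite('pics/c6.png',cv2.resize(i[60:220,280:440],(600,600),interpolation=cv2.INTER_CUBIC))
l=toJ(c['P']);z=c['P'][...,2];m=(abs(l[...,1]+.131)<.004)&(l[...,0]<-.046)&(z>.04)&(z<.075)
print(m.sum(),np.percentile(l[m][:,0],[1,5,50,99]))
m=(abs(l[...,0])<.01)&(abs(l[...,1])<.01);print('plunger',np.percentile(z[m],[10,50,90]));m=(z>.08)&(z<.095)&(abs(l[...,0])<.03)&(abs(l[...,1])<.03);print(l[m].mean(0))
E
```

```text
True 34.4083 [-0.1    -0.1302] [-0.2168 -0.3263  0.2066]
35.7917
458 [-0.0887 -0.0873 -0.0699 -0.0461]
plunger [0.0621 0.0876 0.0886]
[-0.0029  0.0001]
```

View pics/c6.png

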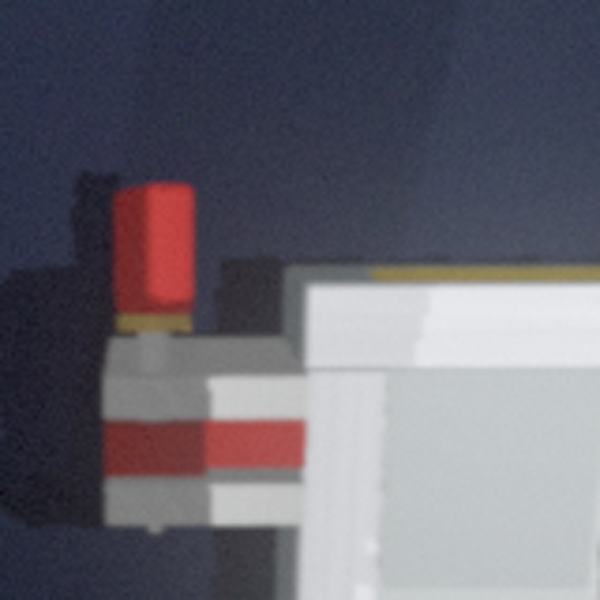

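The pin is in straight but rolled slightly, and its collar is about 9 mm short of the lug. I'll push again, firmer and lower.

```bash
python3 - <<'E'
from pose import *
np.set_printoptions(precision=4,suppress=True)
env.line_to(J(-.125,-.131,.12),v=.3)
env.line_to(J(-.125,-.131,.036),v=.15)
for k in range(3):
    h=env.line_to(J(-.083,-.131,.036),v=.03,contact_N=20);s=env.read_state()
    print(h,s['t'],toJ(s['position']),s['wrist_force'])
    if toJ(s['position'])[0]>-.0915: break
    env.line_to(J(-.108,-.131,.036),v=.15)
env.line_to(J(-.12,-.131,.036),v=.15)
env.line_to(J(-.12,-.131,.13),v=.25)
env.line_to(J(-.02,-.131,.2),v=.3)
c=shot('wrist','w7');print(env.read_state()['t'])
i=cv2.imread('pics/w7.png');cv2.imwrite('pics/c7.png',cv2.resize(i[60:220,280:440],(600,600),interpolation=cv2.INTER_CUBIC))
l=toJ(c['P']);z=c['P'][...,2];m=(abs(l[...,1]+.131)<.004)&(l[...,0]<-.046)&(z>.04)&(z<.075)
print(m.sum(),np.percentile(l[m][:,0],[1,5,50,99]))
E
```

```text
False 38.6417 [-0.0915 -0.1295] [-14.2914   5.0774   8.3275]
40.175
382 [-0.0808 -0.0795 -0.0647 -0.0461]
```

View pics/c7.png

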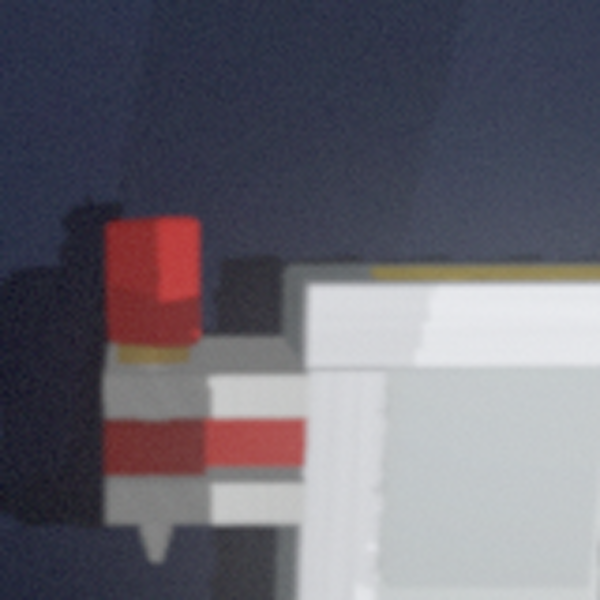

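```bash
python3 - <<'E'
from pose import *
np.set_printoptions(precision=4,suppress=True)
env.line_to(J(0,0,.14),v=.25);env.pause(.2)
f0=env.read_state()['wrist_force']
env.line_to(J(0,0,.095),v=.1)
for z in(.080,.0765):
    env.line_to(J(0,0,z),v=.03);env.pause(.4)
    s=env.read_state();print(s['t'],toJ(s['position']),s['position'][2],s['wrist_force']-f0)
c=shot('scene','s2');cv2.imwrite('pics/c8.png',cv2.resize(c['image'][130:290,250:450,::-1],(750,600),interpolation=cv2.INTER_CUBIC))
E
```

```text
42.7583 [0.0008 0.0001] 0.08112725192974847 [-2.6803 -0.0973  8.4726]
43.425 [0.0008 0.0001] 0.07800486210080185 [-2.4231 -0.1113 10.3393]
```

View pics/c8.png

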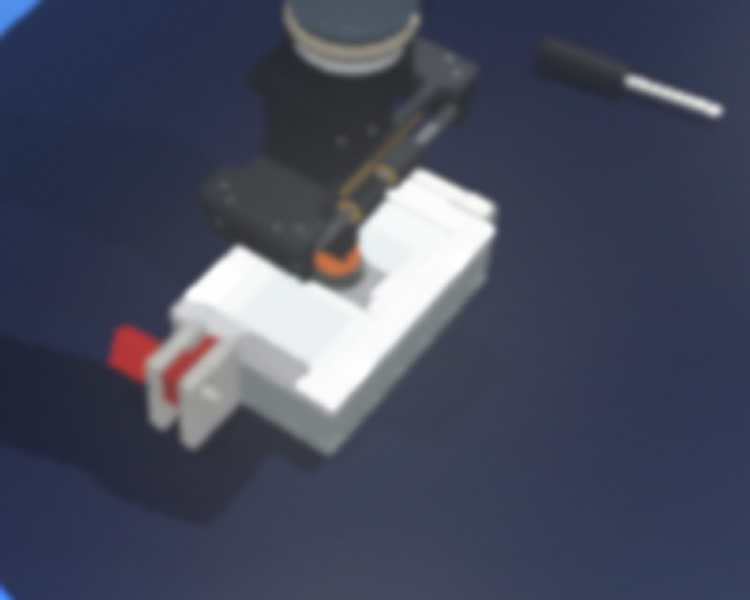

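```bash
python3 - <<'E'
from pose import *
env.line_to(J(0,0,.0748),v=.02);env.pause(.5)
s=env.read_state();print(s['t'],s['position'][2],s['wrist_force'])
env.sign_off()
E
```

```text
44.225 0.07652342225821146 [-2.20341619  0.37393386 12.64810968]
the job is handed in; nothing more can be done
```

The job is handed in at 44.2 s of the 72 s allowed, with the fingers still holding the plunger pressed. `env.sign_off()` gives no verdict, so these are my own last checks:

- **Tray:** pushed home against its stop. The yellow front measured within about 1 mm of the jig's front face.
- **Lid:** folded shut against its stop. The fingers stopped at 55.3 mm; fully shut is 55 mm.
- **Pin:** the middle-sized pin is through all three holes and let go. Its collar is about 1 to 2 mm from the lug by depth measurement (the limit is 4 mm), and the tip shows beyond the rear lug.
- **Plunger:** pressed about 10.5 of its 12 mm at about 12 N. The force fits the spring at that depth.
- **Bystanders:** I never went near the mug, screwdriver or jar with the gripper low. I did not re-measure their positions at the end.

**One failed check:** the first push on the pin stopped about 9 mm short at a 9 N contact limit, with the pin rolled slightly about its own axis. A lower, firmer second push (about 17 N) drove it home. The pin stayed rolled, which the judging does not count.

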